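Face up a stock tray with the pull hook

ROBOT

A 6-joint arm with a two-finger parallel gripper is mounted at the origin on the work surface. World frame = base frame: x ahead of the robot, y to its left, z up, the work surface at z = 0. Lengths are in m, angles in degrees, forces in N, time in s.
With the tool pointing down it reaches from about 0.35 to 0.875 m from the base axis. Payload 15.5 kg.
Tool frame: the origin (TCP) lies between the finger pads; the fingertips stand 22 mm ahead of it and the grasp point (between the pads) lies 3 mm ahead of it; z points along the fingers, y is the line along which they close (so a half turn about z gives the same grasp; the last joint's range is limited). The gripper opens to 85 mm and grips with 20 to 120 N. Pads are 22 mm wide; open, the fingers measure 114 mm over their backs; the gripper's body (76 mm by 85 mm) begins 54 mm behind the grasp point. The pads swing forward as they close: fully open they stand 13 mm farther back than shut.
Start: joints at [-82.592, 28.281, 77.091, -0, 74.628, -5.472], TCP at [0.139, -0.609, 0.253] pointing down, gripper open.
Joint ranges: [-166.48, 166.48], [-47.26, 123.95], [12.59, 153.08], [-70.14, 250.14], [6.76, 159.57], [-176.63, 176.63]. Speed limits (degrees/s): [108.29, 108.29, 147.25, 172.46, 172.46, 172.46].

INTERFACE

Orientations are given as a 3x3 rotation matrix whose columns are the frame's x, y, z axes.
In Python, from rig import env gives the robot as it stands.
- The arm moves only by the shell command python3 -m pendant 'ROWS' [FORCE]. ROWS is JSON, a list of rows, each an object of numbers: "ax", "ay", "az": the turn, a rotation vector about the tool's x, y, z in rad; "dx", "dy", "dz": the shift along the tool's x, y, z in cm; "claw": the closure, from -1 (fully open) to 1 (shut). In form: [{"ax": .., "ay": .., "az": .., "dx": .., "dy": .., "dz": .., "claw": ..}, ...]. A call has 1 to 20 rows; each row is the pose to reach, as a shift and turn from the pose commanded when the call began, along the tool's axes at that moment; what a row does not reach only later rows make up. A row lasts 1/8 s, in which the tool goes at most 62.5 mm and 10.7 degrees, less where a joint would pass 70% of its speed; a pose out of reach is approached as far as the arm can. A call with a gripper value outside its range is refused whole. The fingers move at their own pace and stop on an object; FORCE is the grip in N (left out, the last holds). Time passes only in rows, so rows that repeat a pose let the fingers close. It gives the time, the measured TCP pose, the force, the opening and the grip force at its end, in the units of the state.
- env.state(): the state, without advancing time (a new reading comes with each control period).
- env.get_image(name): name is "side" or "top" or "wrist"; returns the picture (400x640x3 uint8, red, green, blue); there is no depth.
- env.camera_model(name): a dict with "fx", "fy", "cx", "cy" (pixels), "k1" (the pictures are not rectified: a ray, as slopes to the right and down, at radius r is drawn at 1 + k1 r^2 times it, then the intrinsics apply), "T" (4x4, takes a point from camera to world coordinates). Camera axes: x right, y down, z forward; pixel columns grow to the right and rows downward; lengths in m; the calibration is good to about 2 mm. A picture is of the moment at which its call begins: read the wrist's pose just before it. camera_model takes no time and is no camera call; for the wrist camera it gives the pose at the moment of the call.
- env.sign_off(): hands the job in; it is judged then, once.
The state is a dict: "time_s": time; "joint_pos": joint angles; "joint_velocities": joint speeds; "joint_efforts": joint torques, N m; "tcp_pos": TCP position; "tcp_rot": TCP orientation; "force": force on the tool from outside, world axes, zero at the start; "ft_torque": the same for the moment, N m; "finger_gap": finger opening in m; "gripper_force": force on a finger pad.
Only numpy, scipy, OpenCV 4.12 (cv2) and the standard library are available. Lean on these libraries where they do the work, as an engineer would, in place of code of your own. Each camera call takes 0.05 s, during which the arm holds its last target. There are 200 camera calls.

TASK

Bring the tray of large nuts forward on its shelf: take the pull hook from its rest, drop its tip into the eye on the tray's front and drag the tray out until it is pulled up firmly against the steel rail across the shelf front, held there a moment, feeling for the rail and never pulling harder than about 15 N. Then unhook without shoving the tray back and lay the hook back in its rest as you found it. Touch the tray with the hook only, keep it flat on the shelf, and leave the other tray and everything else where it is.

Things in the scene. Friction and masses are not known exactly. Their poses are not given: they have to be found in the camera images.
- bay: Red sheet-steel shelf bay, fixed. Origin at counter height; x points to the back of the bay (trays come out along -x), y across, z up. Its shelf floor is 40 mm above the origin, x = -191 to +165 mm, with two lanes centred at y = -62 and +62 mm, each 120 mm wide between guides 24 mm high. A tray that is up against the front rail has its origin at x = -58 to -74 mm in this frame.
- shelf_front (a point): Middle of the shelf floor's front edge, 191 mm in front of the bay's origin, 40 mm above the counter; axes as the bay's. Behind it the stop rail crosses both lanes: a rigid steel strip 4 mm thick, 16 mm high (top 56 mm above the counter), clamped on slotted arms with its inner face 27 to 43 mm behind this point. That setting is not measured: the rail must be found by feel.
- deck_edge (a point): Middle of the front edge of the red upper deck, 38 mm behind the bay's origin, 149 mm above the counter; axes as the bay's. The deck covers only what is behind this edge and carries two cartons, up to 190 mm above the counter.
- tray: The tray to bring forward: open galvanised steel tray 180 (x) x 112 (y) x 60 mm high holding large hexagon nuts (36 mm across), 0.65 to 0.92 kg in all, pushed back in one of the lanes with 4 mm clearance to each guide. Loose; it slides on the shelf floor with 3 to 7 N of friction. Origin at the centre of its underside; its front with the eye looks along its -x; z up.
- tray_eye (a point): Centre of the hole of the nut tray's pull eye (axes as the tray's): a level U of 6 mm round steel bar on the tray's front, 44 mm above its underside, 84 mm above the counter. The hole opens upward, 22 mm wide (y), from the tray's front (11 mm behind this point) to the bar's inner edge (10 mm ahead); the bar's outer edge is 16.5 mm ahead.
- hook: The pull hook, 0.18 kg: black handle 110 (x) x 22 (y) x 20 mm high, origin at the centre of its underside, x toward the tip, z up as it lies in its rest. A 7 mm steel shaft leaves the handle's front at mid height (10 mm above the origin) and 149 mm ahead turns down into a pin. Best gripped firmly (80 N or more) from above at mid handle, between the rest's saddles, fingers closing along y.
- hook_tip (a point): Centre of the round 7 mm end of the hook's pin (the pin ends 3.5 mm lower), 147 mm ahead of and 26 mm below the hook's origin; axes as the hook's, the pin points down. About 12 mm below the eye's centre is a good depth: the shaft then clears the eye and the tip passes over the rail.
- rest: The hook's rest, a fixed dark steel stand: base 170 x 90 x 8 mm, two saddles 12 mm thick at x = -42 and +42 mm. Origin at the centre of the base at counter height, x along the lying hook toward its tip, z up.
- rest_seat (a point): Where the hook's origin lies when it is in its rest: 55 mm above the counter, on top of the saddles, midway between them; axes as the rest's. Each saddle has ears 12 mm higher, 30 mm apart, around the 22 mm wide handle.
- tray2: The other tray, to be left alone: same size and eye, holding long bolts, in the other lane, also pushed back. Axes as the tray's.
- carton_a: Closed cardboard carton 85 x 100 x 50 mm on the upper deck; origin at the centre of its underside. Leave it.
- carton_b: Open cardboard carton 90 x 95 x 45 mm with bolts on the upper deck; origin at the centre of its underside. Leave it.
- blue_bin: Open blue plastic bin 150 x 100 x 65 mm with nuts on the counter; origin at the centre of its underside. Leave it.
- wrench: Steel spanner lying on the counter in front of the bay, about 10 mm high. Leave it.
- tin: Round tin with a paper label, 68 mm across, 52 mm high, standing; origin at the centre of its underside. Leave it.
- roll: Roll of tape, 90 mm across, 30 mm high, lying flat; origin at the centre of its underside. Leave it.
- big_bolt: A short heavy bolt with its nut, about 90 mm long and 32 mm high, lying on the counter. Leave it.
Things that resemble listed ones, but are neither listed nor needed, are in the scene too. What is shaped like the tray but red is not meant.

How it is judged:
By the outcome, as a careful person would: the job done as asked, in the order asked, and still so for the second after the job is handed in, with the robot touching nothing.
It also fails if it takes over 72 s, if anything falls off the work surface, if the arm or the gripper's body presses on something with over 40 N, if the wrist force passes 120 N, or if a joint passes its speed limit or range.

## Working session

There is one attempt and no reset: what is moved stays moved. The work goes in short steps, Python scripts to look and compute and a shell command to move; the robot and the scene stay as the last step left them, time stands still between calls to the robot, and variables do not carry over. Pictures are saved under pics/ and viewed, at most 13 in all, crops included, and the job is handed in when it is done.

```bash
mkdir -p pics; ls
python3 - <<'E'
from rig import env
import cv2
for n in ["top","side"]:
    im=env.get_image(n); cv2.imwrite(f"pics/{n}0.png",im[:,:,::-1])
    print(n,env.camera_model(n))
s=env.state(); print(s)
E
```

```text
pics
top {'fx': 503.2690988926342, 'fy': 503.2690988926342, 'cx': 312.21501656572104, 'cy': 205.85083634320793, 'k1': -0.12722930629063275, 'T': array([[-0.00906016, -0.99428881,  0.10633758,  0.4112445 ],
       [-0.99990246,  0.01013872,  0.00960659, -0.0131528 ],
       [-0.01062986, -0.10624017, -0.99428368,  1.25230463],
       [ 0.        ,  0.        ,  0.        ,  1.        ]])}
side {'fx': 414.65945819884433, 'fy': 414.65945819884433, 'cx': 317.9580439700257, 'cy': 196.93653744206168, 'k1': -0.030426306008684654, 'T': array([[-0.95283207, -0.184167  ,  0.24123342,  0.29148736],
       [-0.30275817,  0.52131688, -0.79785099,  0.74452356],
       [ 0.02117877, -0.8332534 , -0.5524855 ,  0.64629318],
       [ 0.        ,  0.        ,  0.        ,  1.        ]])}
{'time_s': 0.1, 'joint_pos': array([-8.25899997e+01,  2.83120471e+01,  7.71251683e+01, -8.00148013e-04,
        7.46293238e+01, -5.47090323e+00]), 'joint_velocities': array([ 0.02372294, -0.17852163, -0.0932842 , -0.01628872, -0.00103329,
        0.03120195]), 'joint_efforts': array([ 3.25991641e-04, -8.83583736e+01, -3.84562254e+01, -4.35562952e-04,
        5.20168687e-03, -2.15995362e-05]), 'tcp_pos': array([ 0.13929486, -0.60895237,  0.25274264]), 'tcp_rot': array([[ 9.74834730e-01,  2.22928740e-01, -1.63128407e-04],
       [ 2.22928779e-01, -9.74834056e-01,  1.14989447e-03],
       [ 9.73213980e-05, -1.15732308e-03, -9.99999326e-01]]), 'force': array([ 0.20763517, -0.22095847, -0.0906695 ]), 'ft_torque': array([ 0.01583118, -0.04145534, -0.00076245]), 'gripper_force': 0.0, 'finger_gap': 0.08562306296168569}
```

View pics/top0.png

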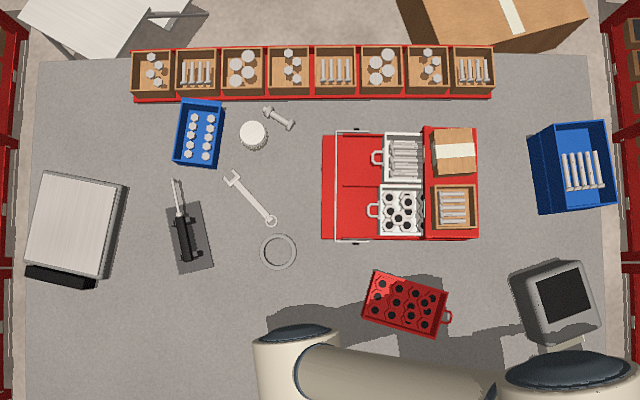

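View pics/side0.png

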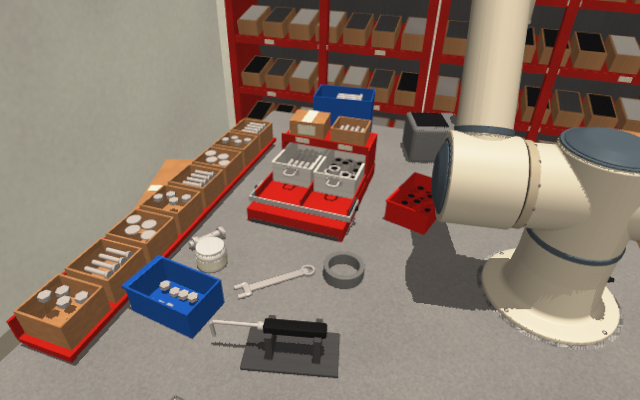

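Top view: the bay opens to the left. The nut tray is at (401,208) with its eye at about (372,210), and the bolt tray is at (403,158). The hook lies in its rest, handle (187,237) and tip (175,180).

Things that could be taken for the nut tray: the bolt tray (403,158), the red nut tray (406,303), and the blue bin with nuts (198,133). By the description it is the galvanised tray at (401,208). The hook at (187,237) is the only one. I'll check both in a close crop.

```bash
cat > h.py <<'E'
import numpy as np, cv2
from rig import env
def px2w(cm,uv,z):
    K=np.array([[cm["fx"],0,cm["cx"]],[0,cm["fy"],cm["cy"]],[0,0,1]])
    p=cv2.undistortPoints(np.array([[uv]],float),K,np.array([cm["k1"],0,0,0]))[0,0]
    # note: model r is undistorted radius -> same as OpenCV k1
    T=np.array(cm["T"]); d=T[:3,:3]@[p[0],p[1],1]; return T[:3,3]+d*(z-T[2,3])/d[2]
def w2px(cm,P):
    T=np.array(cm["T"]); c=T[:3,:3].T@(np.array(P)-T[:3,3]); x,y=c[0]/c[2],c[1]/c[2]
    f=1+cm["k1"]*(x*x+y*y); return np.array([cm["fx"]*x*f+cm["cx"],cm["fy"]*y*f+cm["cy"]])
E
python3 - <<'E'
import cv2,numpy as np
a=cv2.imread("pics/top0.png")
c1=cv2.resize(a[120:245,315:485],None,fx=3.5,fy=3.5,interpolation=cv2.INTER_CUBIC) #595x437
c2=cv2.resize(a[170:280,155:220],None,fx=3.0,fy=3.975,interpolation=cv2.INTER_CUBIC)
o=np.zeros((438,800,3),np.uint8);o[:c1.shape[0],:c1.shape[1]]=c1;o[:c2.shape[0],600:600+c2.shape[1]]=c2[:438]
cv2.imwrite("pics/crop1.png",o)
from h import *
cm=env.camera_model("top")
for n,uv,z in [("handle",(187,237),.075),("tip",(175,180),.065),("eye",(372,210),.084),("eye2",(376,157),.084)]: print(n,px2w(cm,uv,z))
w=env.camera_model("wrist");print(w)
E
```

```text
handle [0.46613584 0.29484357 0.075     ]
tip [0.6044477  0.32942907 0.065     ]
eye [ 0.52503177 -0.14131447  0.084     ]
eye2 [ 0.65078244 -0.15369319  0.084     ]
{'fx': 328.3615650573496, 'fy': 328.3615650573496, 'cx': 323.00784338802566, 'cy': 198.34332478638322, 'k1': -0.06877104353495467, 'T': array([[ 2.23555395e-01, -9.40491205e-01, -2.55928269e-01,
         2.04439682e-01],
       [-9.74691191e-01, -2.15781538e-01, -5.84415150e-02,
        -5.95266942e-01],
       [-2.60864540e-04,  2.62515945e-01, -9.64927619e-01,
         3.73731965e-01],
       [ 0.00000000e+00,  0.00000000e+00,  0.00000000e+00,
         1.00000000e+00]])}
```

View pics/crop1.png

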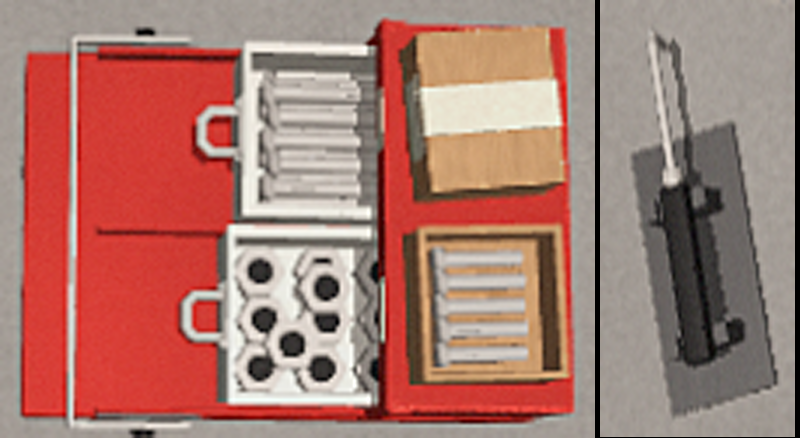

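The crop confirms the choices: white tray with big nuts (lower, eye at crop (200,316)), and the black-handled hook with its shaft pointing up-left. I'll move over the bay for a wrist look.

```bash
python3 -m pendant '[{"dx":2,"dy":-2,"dz":-2,"az":-0.08},{"dx":6,"dy":-6,"dz":-4,"az":-0.2},{"dx":49.6,"dy":-46,"dz":-4.7,"az":-1.346},{"dx":49.6,"dy":-46,"dz":-4.7,"az":-1.346},{"dx":49.6,"dy":-46,"dz":-4.7,"az":-1.346},{"dx":49.6,"dy":-46,"dz":-4.7,"az":-1.346},{"dx":49.6,"dy":-46,"dz":-4.7,"az":-1.346},{"dx":49.6,"dy":-46,"dz":-4.7,"az":-1.346},{"dx":49.6,"dy":-46,"dz":-4.7,"az":-1.346},{"dx":49.6,"dy":-46,"dz":-4.7,"az":-1.346},{"dx":49.6,"dy":-46,"dz":-4.7,"az":-1.346},{"dx":49.6,"dy":-46,"dz":-4.7,"az":-1.346},{"dx":49.6,"dy":-46,"dz":-4.7,"az":-1.346},{"dx":49.6,"dy":-46,"dz":-4.7,"az":-1.346}]'
python3 - <<'E'
from h import *
import pickle
s=env.state();cm=env.camera_model("wrist");im=env.get_image("wrist");cv2.imwrite("pics/w1.png",im[:,:,::-1]);pickle.dump(cm,open("w1.pkl","wb"))
print(s["time_s"],s["tcp_pos"],s["tcp_rot"])
E
```

```text
0.1 [ 0.13929486 -0.60895237  0.25274264] [[ 9.74834730e-01  2.22928740e-01 -1.63128407e-04]
 [ 2.22928779e-01 -9.74834056e-01  1.14989447e-03]
 [ 9.73213980e-05 -1.15732308e-03 -9.99999326e-01]]invalid input at $[0]: expected keys ax, ay, az, dx, dy, dz, claw
```

View pics/w1.png

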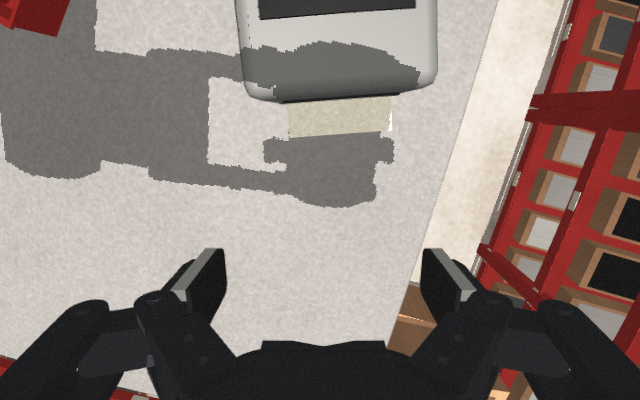

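The wrist view shows only the floor and the monitor: the row was refused because every key is required. I'll retry, aiming further over the bay, because the camera looks toward tool +x.

```bash
python3 -m pendant '[{"ax":0,"ay":0,"az":-0.08,"dx":2,"dy":-1,"dz":-2,"claw":-1},{"ax":0,"ay":0,"az":-0.2,"dx":6,"dy":-4,"dz":-5,"claw":-1},{"ax":0,"ay":0,"az":-1.346,"dx":46.8,"dy":-29.2,"dz":-6.7,"claw":-1},{"ax":0,"ay":0,"az":-1.346,"dx":46.8,"dy":-29.2,"dz":-6.7,"claw":-1},{"ax":0,"ay":0,"az":-1.346,"dx":46.8,"dy":-29.2,"dz":-6.7,"claw":-1},{"ax":0,"ay":0,"az":-1.346,"dx":46.8,"dy":-29.2,"dz":-6.7,"claw":-1},{"ax":0,"ay":0,"az":-1.346,"dx":46.8,"dy":-29.2,"dz":-6.7,"claw":-1},{"ax":0,"ay":0,"az":-1.346,"dx":46.8,"dy":-29.2,"dz":-6.7,"claw":-1},{"ax":0,"ay":0,"az":-1.346,"dx":46.8,"dy":-29.2,"dz":-6.7,"claw":-1},{"ax":0,"ay":0,"az":-1.346,"dx":46.8,"dy":-29.2,"dz":-6.7,"claw":-1},{"ax":0,"ay":0,"az":-1.346,"dx":46.8,"dy":-29.2,"dz":-6.7,"claw":-1},{"ax":0,"ay":0,"az":-1.346,"dx":46.8,"dy":-29.2,"dz":-6.7,"claw":-1},{"ax":0,"ay":0,"az":-1.346,"dx":46.8,"dy":-29.2,"dz":-6.7,"claw":-1}]'
python3 - <<'E'
from h import *
import pickle
s=env.state();cm=env.camera_model("wrist");im=env.get_image("wrist");cv2.imwrite("pics/w2.png",im[:,:,::-1]);pickle.dump(cm,open("w2.pkl","wb"))
print(s["time_s"],s["tcp_pos"],s["tcp_rot"])
E
```

```text
time_s: 1.78
tcp_pos: [0.5298, -0.2211, 0.3202]
tcp_rot: [[0.001, 1.0, -0.0], [1.0, -0.001, 0.0], [0.0, -0.0, -1.0]]
force: [-0.7, -0.1, 0.0]
finger_gap: 0.0855
gripper_force: 0.0
1.775 [ 0.52977615 -0.22106533  0.32020503] [[ 1.23047623e-03  9.99999180e-01 -3.54099126e-04]
 [ 9.99999242e-01 -1.23046091e-03  4.34911982e-05]
 [ 4.30554575e-05 -3.54152372e-04 -9.99999936e-01]]
```

View pics/w2.png

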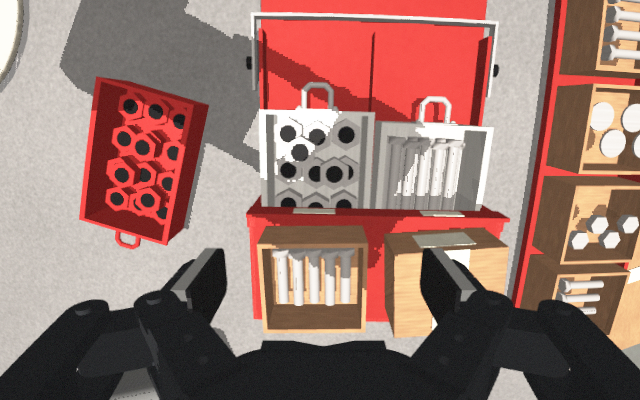

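The wrist view shows the nut tray at (317,160), its eye's bar around (318,85), the rail across (252,14)–(497,22), the deck edge at row ~214, and the red lookalike tray off to the left.

Run:
```python
from h import *
import pickle
w=pickle.load(open("w2.pkl","rb")); t=env.camera_model("top")
P=lambda cm,l:[px2w(cm,uv,z).round(4)for uv,z in l]
print("wrist eyeOuter,eyeL,eyeR,trayfrontL,R,deckL,R,railL,R,divf,divb,eye2outer")
for p in P(w,[((318,82),.084),((304,100),.084),((332,100),.084),((261,110),.100),((374,112),.100),((247,213),.149),((508,217),.149),((252,14),.056),((497,22),.056),((373,33),.064),((372,110),.064),((437,96),.084)]):print(p)
c=lambda x,y:(315+x/3.5,120+y/3.5)
print("top frontL(hi),R, eyeouter, eye bar top/bottom, trayfront T,B, railT,B, deckT,B")
for p in P(t,[(c(25,53),.04),(c(22,415),.04),(c(182,316),.084),(c(205,294),.084),(c(205,338),.084),(c(232,226),.1),(c(224,402),.1),(c(74,40),.056),(c(70,424),.056),(c(384,22),.149),(c(381,412),.149)]):print(p)
g=lambda x,y:(155+(x-600)/3,170+y/3.975)
print("hook handle front,rear top z.075, shaft elbow z.065")
for p in P(t,[(g(675,183),.075),(g(702,360),.075),(g(654,35),.065)]):print(p)
```

```text
wrist eyeOuter,eyeL,eyeR,trayfrontL,R,deckL,R,railL,R,divf,divb,eye2outer
[ 0.5251 -0.1282  0.084 ]
[ 0.5104 -0.1462  0.084 ]
[ 0.5397 -0.1463  0.084 ]
[ 0.4676 -0.1562  0.1   ]
[ 0.5819 -0.1583  0.1   ]
[ 0.459  -0.2496  0.149 ]
[ 0.7077 -0.2541  0.149 ]
[ 0.4537 -0.0546  0.056 ]
[ 0.722  -0.0596  0.056 ]
[ 0.5836 -0.0761  0.064 ]
[ 0.585  -0.1564  0.064 ]
[ 0.6505 -0.1414  0.084 ]
top frontL(hi),R, eyeouter, eye bar top/bottom, trayfront T,B, railT,B, deckT,B
[ 0.716  -0.0275  0.04  ]
[ 0.4615 -0.0226  0.04  ]
[ 0.5245 -0.1296  0.084 ]
[ 0.5391 -0.1453  0.084 ]
[ 0.5096 -0.1447  0.084 ]
[ 0.5824 -0.1624  0.1   ]
[ 0.4661 -0.1545  0.1   ]
[ 0.7209 -0.0615  0.056 ]
[ 0.4544 -0.0549  0.056 ]
[ 0.7075 -0.2583  0.149 ]
[ 0.4562 -0.2475  0.149 ]
hook handle front,rear top z.075, shaft elbow z.065
[0.516  0.3125 0.075 ]
[0.4106 0.2894 0.075 ]
[0.6074 0.3344 0.065 ]
```

```bash
python3 -m pendant '[{"ax":0,"ay":0,"az":-0.1,"dx":2,"dy":0,"dz":0,"claw":-1},{"ax":0,"ay":0,"az":-0.25,"dx":6,"dy":0,"dz":0,"claw":-1},{"ax":0,"ay":0,"az":-1.8,"dx":54.1,"dy":2,"dz":4,"claw":-1},{"ax":0,"ay":0,"az":-1.8,"dx":54.1,"dy":2,"dz":4,"claw":-1},{"ax":0,"ay":0,"az":-1.8,"dx":54.1,"dy":2,"dz":4,"claw":-1},{"ax":0,"ay":0,"az":-1.8,"dx":54.1,"dy":2,"dz":4,"claw":-1},{"ax":0,"ay":0,"az":-1.8,"dx":54.1,"dy":2,"dz":4,"claw":-1},{"ax":0,"ay":0,"az":-1.8,"dx":54.1,"dy":2,"dz":4,"claw":-1},{"ax":0,"ay":0,"az":-1.8,"dx":54.1,"dy":2,"dz":4,"claw":-1},{"ax":0,"ay":0,"az":-1.8,"dx":54.1,"dy":2,"dz":4,"claw":-1},{"ax":0,"ay":0,"az":-1.8,"dx":54.1,"dy":2,"dz":4,"claw":-1},{"ax":0,"ay":0,"az":-1.8,"dx":54.1,"dy":2,"dz":4,"claw":-1},{"ax":0,"ay":0,"az":-1.8,"dx":54.1,"dy":2,"dz":4,"claw":-1},{"ax":0,"ay":0,"az":-1.8,"dx":54.1,"dy":2,"dz":4,"claw":-1}]'
python3 - <<'E'
from h import *
import pickle
s=env.state();cm=env.camera_model("wrist");im=env.get_image("wrist");cv2.imwrite("pics/w3.png",im[:,:,::-1]);pickle.dump(cm,open("w3.pkl","wb"))
print(s["time_s"],s["joint_pos"])
cv2.imwrite("pics/top1.png",env.get_image("top")[:,:,::-1])
E
```

```text
time_s: 3.58
tcp_pos: [0.5507, 0.3199, 0.2805]
tcp_rot: [[-0.974, -0.225, 0.0], [-0.225, 0.974, 0.0], [-0.0, 0.0, -1.0]]
force: [-0.2, -0.4, 0.2]
finger_gap: 0.0852
gripper_force: 0.0
3.575 [ 2.47872041e+01  2.79467322e+01  7.32052066e+01 -8.90161998e-04
  7.88378634e+01 -7.82337536e+01]
```

View pics/w3.png

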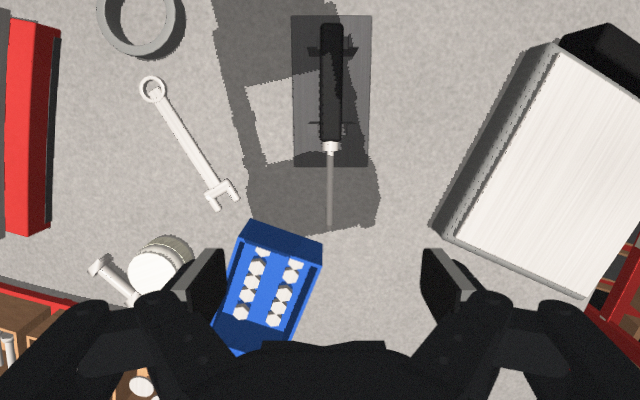

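The hook's handle runs from (331,23) to (332,140), and the shaft ends at about (330,224). It is nearly aligned with the tool.

Run:
```python
from h import *
import pickle
w=pickle.load(open("w3.pkl","rb")); s=env.state()
P=lambda l:np.array([px2w(w,uv,z) for uv,z in l])
p=P([((331.5,24),.075),((332,140),.075),((330,222),.068)]); print(p.round(4))
b=P([((291,15),.008),((372,16),.008),((294,165),.008),((367,167),.008)]);print(b.round(4),b.mean(0))
d=p[0]-p[1];print("yaw handle",np.degrees(np.arctan2(-d[1],-d[0])),np.linalg.norm(d))
d=p[1]-p[2];print("yaw shaft",np.degrees(np.arctan2(-d[1],-d[0])),np.linalg.norm(d))
d=(b[0]+b[1]-b[2]-b[3])/2;print("yaw base",np.degrees(np.arctan2(-d[1],-d[0])),np.linalg.norm(d))
m=(p[0]+p[1])/2; m[2]=.065+.003
print("mid",m,"tool delta cm",s["tcp_rot"].T@(m-s["tcp_pos"])*100)
```

```text
[[0.4101 0.294  0.075 ]
 [0.5131 0.319  0.075 ]
 [0.5989 0.3376 0.068 ]]
[[0.3953 0.2464 0.008 ]
 [0.376  0.3335 0.008 ]
 [0.5581 0.2843 0.008 ]
 [0.5405 0.371  0.008 ]] [0.46746366 0.30879677 0.008     ]
yaw handle 13.640473238195316 0.10603359476537046
yaw shaft 12.177399779033719 0.08809968936284983
yaw base 12.973232406885897 0.16799619119772333
mid [0.46157793 0.3065332  0.068     ] tool delta cm [ 8.985664    0.67423616 21.24373132]
```

```bash
python3 -m pendant '[{"ax":0,"ay":0,"az":0,"dx":5,"dy":0.4,"dz":3,"claw":-1},{"ax":0,"ay":0,"az":0,"dx":9,"dy":0.7,"dz":8,"claw":-1},{"ax":0,"ay":0,"az":0,"dx":9,"dy":0.7,"dz":13,"claw":-1},{"ax":0,"ay":0,"az":0,"dx":9,"dy":0.7,"dz":17,"claw":-1},{"ax":0,"ay":0,"az":0,"dx":9,"dy":0.7,"dz":20,"claw":-1},{"ax":0,"ay":0,"az":0,"dx":9,"dy":0.7,"dz":21.2,"claw":-1},{"ax":0,"ay":0,"az":0,"dx":9,"dy":0.7,"dz":21.2,"claw":0},{"ax":0,"ay":0,"az":0,"dx":9,"dy":0.7,"dz":21.2,"claw":0.3},{"ax":0,"ay":0,"az":0,"dx":9,"dy":0.7,"dz":21.2,"claw":0.6},{"ax":0,"ay":0,"az":0,"dx":9,"dy":0.7,"dz":21.2,"claw":1},{"ax":0,"ay":0,"az":0,"dx":9,"dy":0.7,"dz":21.2,"claw":1},{"ax":0,"ay":0,"az":0,"dx":9,"dy":0.7,"dz":21.2,"claw":1},{"ax":0,"ay":0,"az":0,"dx":9,"dy":0.7,"dz":21.2,"claw":1},{"ax":0,"ay":0,"az":0,"dx":9,"dy":0.7,"dz":21.2,"claw":1}]' 100
python3 -c "
from rig import env
s=env.state();print(s['tcp_pos'],s['tcp_rot'],s['force'],s['ft_torque'])"
```

```text
time_s: 5.42
tcp_pos: [0.4616, 0.3073, 0.0694]
tcp_rot: [[-0.974, -0.227, 0.001], [-0.227, 0.974, 0.001], [-0.001, 0.0, -1.0]]
force: [-2.8, -1.1, 12.5]
finger_gap: 0.0204
gripper_force: 98.3
[0.46160859 0.30727712 0.06939735] [[-9.73896390e-01 -2.26989144e-01  1.32306024e-03]
 [-2.26988311e-01  9.73897193e-01  7.51557424e-04]
 [-1.45912003e-03  4.31619854e-04 -9.99998842e-01]] [-2.77464186 -1.14633589 12.49841859] [-0.24826029  0.35581637 -0.17463279]
```

Gripped at 98 N. I'll lift and carry it to a hover in front of the bay, tip clear of everything.

```bash
python3 -m pendant '[{"ax":0,"ay":0,"az":0,"dx":0,"dy":0,"dz":-1,"claw":1},{"ax":0,"ay":0,"az":0,"dx":0,"dy":0,"dz":-3,"claw":1},{"ax":0,"ay":0,"az":0,"dx":0,"dy":0,"dz":-7,"claw":1},{"ax":0,"ay":0,"az":0.05,"dx":0,"dy":0,"dz":-11,"claw":1},{"ax":0,"ay":0,"az":0.2,"dx":0,"dy":-2,"dz":-13,"claw":1},{"ax":0,"ay":0,"az":0.36,"dx":0,"dy":-4.5,"dz":-13,"claw":1},{"ax":0,"ay":0,"az":0.53,"dx":0,"dy":-7,"dz":-13,"claw":1},{"ax":0,"ay":0,"az":0.7,"dx":0,"dy":-9.5,"dz":-13,"claw":1},{"ax":0,"ay":0,"az":0.87,"dx":0,"dy":-12,"dz":-13,"claw":1},{"ax":0,"ay":0,"az":1.04,"dx":0,"dy":-15,"dz":-13,"claw":1},{"ax":0,"ay":0,"az":1.21,"dx":-0.2,"dy":-18,"dz":-13,"claw":1},{"ax":0,"ay":0,"az":1.38,"dx":-0.4,"dy":-21,"dz":-13,"claw":1},{"ax":0,"ay":0,"az":1.55,"dx":-0.5,"dy":-24,"dz":-13,"claw":1},{"ax":0,"ay":0,"az":1.7,"dx":-0.5,"dy":-26,"dz":-13,"claw":1},{"ax":0,"ay":0,"az":1.78,"dx":-0.5,"dy":-26.5,"dz":-13,"claw":1},{"ax":0,"ay":0,"az":1.815,"dx":-0.5,"dy":-26.5,"dz":-13,"claw":1},{"ax":0,"ay":0,"az":1.815,"dx":-0.5,"dy":-26.5,"dz":-13,"claw":1},{"ax":0,"ay":0,"az":1.815,"dx":-0.5,"dy":-26.5,"dz":-13,"claw":1}]'
python3 - <<'E'
from h import *
s=env.state();print(s['tcp_pos'],s['tcp_rot'],s['force'])
t=env.get_image("top")[:,:,::-1];v=env.get_image("side")[:,:,::-1]
cv2.imwrite("pics/top2.png",t);cv2.imwrite("pics/side2.png",v)
p=s['tcp_pos']+np.array([-.003,-.147,-.04])
a,b=w2px(env.camera_model("top"),p).astype(int),w2px(env.camera_model("side"),p).astype(int)
print(a,b,w2px(env.camera_model("top"),p),w2px(env.camera_model("side"),p))
f=lambda im,c:cv2.resize(im[c[1]-50:c[1]+50,c[0]-40:c[0]+40],None,fx=5,fy=5,interpolation=cv2.INTER_CUBIC)
cv2.imwrite("pics/crop2.png",np.hstack([f(t,a),f(v,b)]))
E
```

```text
time_s: 7.68
tcp_pos: [0.5262, 0.0505, 0.1984]
tcp_rot: [[0.013, 1.0, 0.0], [1.0, -0.013, 0.0], [0.0, 0.0, -1.0]]
force: [0.5, -0.6, -2.7]
finger_gap: 0.0202
gripper_force: 97.9
[0.52618049 0.05050599 0.19841952] [[ 1.32411226e-02  9.99912330e-01  7.13312170e-05]
 [ 9.99912332e-01 -1.32411254e-02  3.92996963e-05]
 [ 4.02407565e-05  7.08045914e-05 -9.99999997e-01]] [ 0.54130608 -0.62035831 -2.70928021]
[355 207] [327 165] [355.20669704 207.71464961] [327.74703919 165.90475609]
```

View pics/crop2.png

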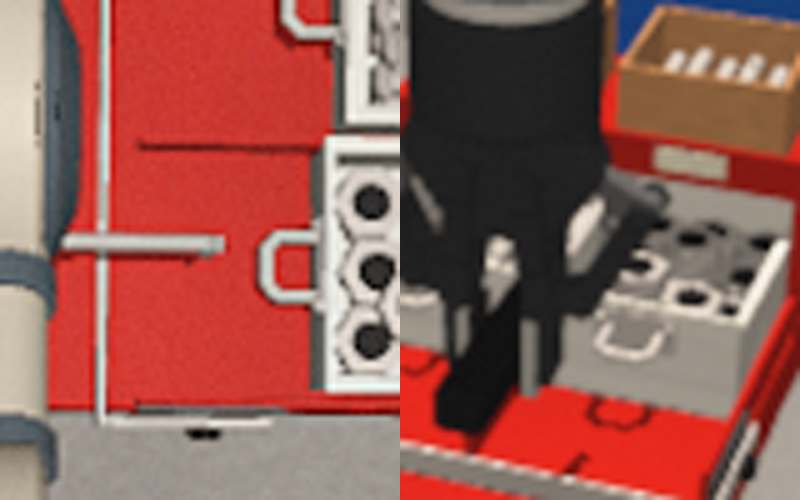

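The top crop shows the shaft running from (65,243) to its end at (224,244). The eye's hole is just ahead, at about (295,267). The tip is hidden in the side view.

Run:
```python
from h import *
t=env.camera_model("top");s=env.state()
g=lambda x,y:(315+x/5,157+y/5)
for n,uv,z in [("near",g(65,242),.1965),("end",g(223,244),.1965),("eyeouter",g(259,267),.084),("eyeLin",g(295,235),.084),("eyeR",g(295,297),.084)]:
    p=px2w(t,uv,z);print(n,p.round(4),"rel tcp",(s['tcp_rot'].T@(p-s['tcp_pos'])).round(4))
```

```text
near [ 0.5248 -0.0363  0.1965] rel tcp [-0.0867 -0.0003  0.0018]
end [ 0.5232 -0.1029  0.1965] rel tcp [-0.1534 -0.0009  0.0018]
eyeouter [ 0.5242 -0.1291  0.084 ] rel tcp [-0.1796  0.0004  0.1143]
eyeLin [ 0.5391 -0.1463  0.084 ] rel tcp [-0.1966  0.0155  0.1143]
eyeR [ 0.51   -0.1457  0.084 ] rel tcp [-0.1963 -0.0136  0.1143]
```

```bash
python3 -m pendant '[{"ax":0,"ay":0,"az":0,"dx":-1.5,"dy":0.1,"dz":0,"claw":1},{"ax":0,"ay":0,"az":0,"dx":-3.5,"dy":0.2,"dz":0,"claw":1},{"ax":0,"ay":0,"az":0,"dx":-4.7,"dy":0.2,"dz":1,"claw":1},{"ax":0,"ay":0,"az":0,"dx":-4.7,"dy":0.2,"dz":3,"claw":1},{"ax":0,"ay":0,"az":0,"dx":-4.7,"dy":0.2,"dz":5,"claw":1},{"ax":0,"ay":0,"az":0,"dx":-4.7,"dy":0.2,"dz":6.3,"claw":1},{"ax":0,"ay":0,"az":0,"dx":-4.7,"dy":0.2,"dz":6.8,"claw":1},{"ax":0,"ay":0,"az":0,"dx":-4.7,"dy":0.2,"dz":7,"claw":1},{"ax":0,"ay":0,"az":0,"dx":-4.7,"dy":0.2,"dz":7,"claw":1}]'
python3 - <<'E'
from h import *
s=env.state();print(s['tcp_pos'],s['force'],s['ft_torque'])
t=env.get_image("top")[:,:,::-1];cv2.imwrite("pics/top3.png",t)
cv2.imwrite("pics/crop3.png",cv2.resize(t[170:250,320:430],None,fx=6,fy=6,interpolation=cv2.INTER_CUBIC))
E
```

```text
time_s: 8.9
tcp_pos: [0.5278, 0.0031, 0.1286]
tcp_rot: [[0.015, 1.0, 0.001], [1.0, -0.015, -0.0], [-0.0, 0.001, -1.0]]
force: [0.1, -0.8, -2.6]
finger_gap: 0.0201
gripper_force: 98.0
[0.52781451 0.00307861 0.12860579] [ 0.13081495 -0.84486139 -2.58088473] [ 0.08063222 -0.00812893  0.0176531 ]
```

View pics/crop3.png

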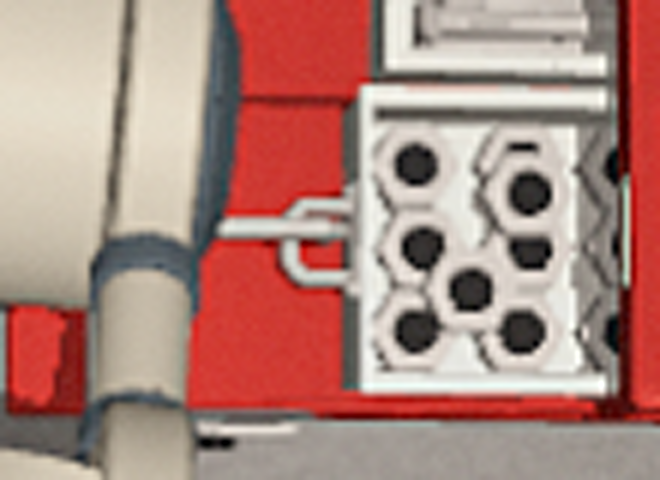

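The pin sits in the hole: the shaft end is at about (340,229), which matches the eye's centre (322,242) after parallax, and there is no contact force. I'll lower to depth.

```bash
python3 -m pendant '[{"ax":0,"ay":0,"az":0,"dx":0,"dy":0,"dz":0.5,"claw":1},{"ax":0,"ay":0,"az":0,"dx":0,"dy":0,"dz":1,"claw":1},{"ax":0,"ay":0,"az":0,"dx":0,"dy":0,"dz":1.5,"claw":1},{"ax":0,"ay":0,"az":0,"dx":0,"dy":0,"dz":1.6,"claw":1},{"ax":0,"ay":0,"az":0,"dx":0,"dy":0,"dz":1.6,"claw":1}]'
python3 -m pendant '[{"ax":0,"ay":0,"az":0,"dx":0.3,"dy":0,"dz":0,"claw":1},{"ax":0,"ay":0,"az":0,"dx":0.5,"dy":0,"dz":0,"claw":1},{"ax":0,"ay":0,"az":0,"dx":0.7,"dy":0,"dz":0,"claw":1},{"ax":0,"ay":0,"az":0,"dx":0.9,"dy":0,"dz":0,"claw":1},{"ax":0,"ay":0,"az":0,"dx":1.1,"dy":0,"dz":0,"claw":1},{"ax":0,"ay":0,"az":0,"dx":1.3,"dy":0,"dz":0,"claw":1}]'
```

```text
time_s: 9.57
tcp_pos: [0.5276, 0.0031, 0.1122]
tcp_rot: [[0.015, 1.0, -0.0], [1.0, -0.015, 0.0], [0.0, -0.0, -1.0]]
force: [0.2, -1.0, -1.1]
finger_gap: 0.0202
gripper_force: 98.0
time_s: 10.32
tcp_pos: [0.5278, 0.0161, 0.1123]
tcp_rot: [[0.015, 1.0, 0.0], [1.0, -0.015, -0.0], [-0.0, 0.0, -1.0]]
force: [0.3, -4.0, -2.9]
finger_gap: 0.0205
gripper_force: 97.9
```

Contact made, and the tray slides at about 3–4 N. I'll pull 7.8 cm smoothly (the camera estimate of the rail is about 9 cm away), then feel forward with a force check after every step.

```bash
cat > ok.py <<'E'
import sys
from rig import env
s=env.state(); f=-s["force"][1]; print("y %.4f pull %.1f z %.4f"%(s["tcp_pos"][1],f,s["tcp_pos"][2]))
sys.exit(f>float(sys.argv[1]))
E
python3 -m pendant '[{"ax":0,"ay":0,"az":0,"dx":0.3,"dy":0,"dz":0,"claw":1},{"ax":0,"ay":0,"az":0,"dx":0.8,"dy":0,"dz":0,"claw":1},{"ax":0,"ay":0,"az":0,"dx":1.4,"dy":0,"dz":0,"claw":1},{"ax":0,"ay":0,"az":0,"dx":2,"dy":0,"dz":0,"claw":1},{"ax":0,"ay":0,"az":0,"dx":2.6,"dy":0,"dz":0,"claw":1},{"ax":0,"ay":0,"az":0,"dx":3.2,"dy":0,"dz":0,"claw":1}]' && python3 ok.py 8 && python3 -m pendant '[{"ax":0,"ay":0,"az":0,"dx":0.6,"dy":0,"dz":0,"claw":1},{"ax":0,"ay":0,"az":0,"dx":1.2,"dy":0,"dz":0,"claw":1},{"ax":0,"ay":0,"az":0,"dx":1.8,"dy":0,"dz":0,"claw":1},{"ax":0,"ay":0,"az":0,"dx":2.4,"dy":0,"dz":0,"claw":1},{"ax":0,"ay":0,"az":0,"dx":3,"dy":0,"dz":0,"claw":1},{"ax":0,"ay":0,"az":0,"dx":3.5,"dy":0,"dz":0,"claw":1},{"ax":0,"ay":0,"az":0,"dx":3.9,"dy":0,"dz":0,"claw":1},{"ax":0,"ay":0,"az":0,"dx":4.2,"dy":0,"dz":0,"claw":1},{"ax":0,"ay":0,"az":0,"dx":4.4,"dy":0,"dz":0,"claw":1},{"ax":0,"ay":0,"az":0,"dx":4.5,"dy":0,"dz":0,"claw":1},{"ax":0,"ay":0,"az":0,"dx":4.6,"dy":0,"dz":0,"claw":1}]' && python3 ok.py 8
python3 - <<'E'
from h import *
t=env.get_image("top")[:,:,::-1];cv2.imwrite("pics/top4.png",t)
cv2.imwrite("pics/crop4.png",cv2.resize(t[125:250,310:450],None,fx=4.5,fy=4.5,interpolation=cv2.INTER_CUBIC))
E
```

```text
time_s: 11.08
tcp_pos: [0.5282, 0.0486, 0.1123]
tcp_rot: [[0.015, 1.0, -0.0], [1.0, -0.015, 0.0], [0.0, -0.0, -1.0]]
force: [-0.1, -4.1, -3.0]
finger_gap: 0.0204
gripper_force: 97.9
y 0.0486 pull 4.1 z 0.1123False
```

View pics/crop4.png

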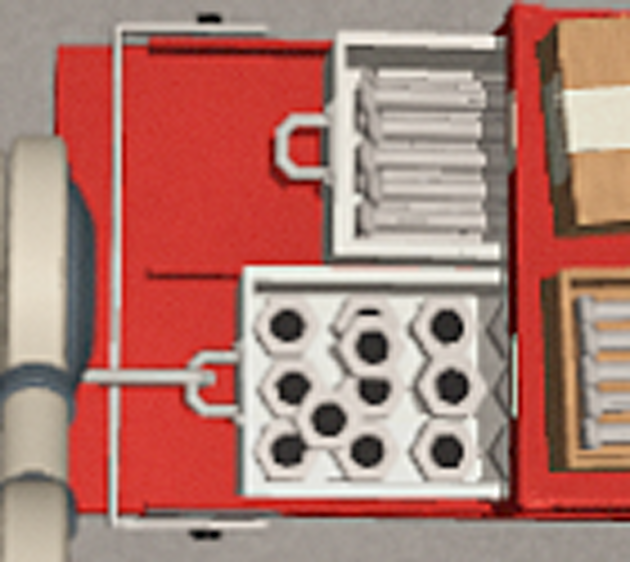

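The tray is following the hook: the tray front is at col 241, the rail's inner edge at col 121, and the pin is in the eye. My check's exit code was buggy, so I'll fix it and carry on.

```bash
sed -i 's/sys.exit(\(.*\))$/sys.exit(int(\1))/' ok.py
python3 - <<'E'
from h import *
t=env.camera_model("top")
for x,y,z in [(121,380,.056),(241,300,.1),(186,380,.084)]: print(px2w(t,(310+x/4.5,125+y/4.5),z).round(4))
E
python3 -m pendant '[{"ax":0,"ay":0,"az":0,"dx":0.4,"dy":0,"dz":0,"claw":1},{"ax":0,"ay":0,"az":0,"dx":0.9,"dy":0,"dz":0,"claw":1},{"ax":0,"ay":0,"az":0,"dx":1.5,"dy":0,"dz":0,"claw":1},{"ax":0,"ay":0,"az":0,"dx":2.1,"dy":0,"dz":0,"claw":1},{"ax":0,"ay":0,"az":0,"dx":2.7,"dy":0,"dz":0,"claw":1},{"ax":0,"ay":0,"az":0,"dx":3.2,"dy":0,"dz":0,"claw":1},{"ax":0,"ay":0,"az":0,"dx":3.6,"dy":0,"dz":0,"claw":1},{"ax":0,"ay":0,"az":0,"dx":3.9,"dy":0,"dz":0,"claw":1},{"ax":0,"ay":0,"az":0,"dx":4.0,"dy":0,"dz":0,"claw":1},{"ax":0,"ay":0,"az":0,"dx":4.05,"dy":0,"dz":0,"claw":1}]' && python3 ok.py 8; echo $?
```

```text
[ 0.53   -0.0604  0.056 ]
[ 0.5662 -0.1209  0.1   ]
[ 0.5268 -0.093   0.084 ]
time_s: 12.38
tcp_pos: [0.5289, 0.0886, 0.1123]
tcp_rot: [[0.015, 1.0, -0.0], [1.0, -0.015, -0.0], [-0.0, -0.0, -1.0]]
force: [0.2, -4.2, -2.5]
finger_gap: 0.0202
gripper_force: 97.9
y 0.0886 pull 4.2 z 0.1123
0
```

```bash
s() { python3 ok.py 7.5; }
python3 -m pendant '[{"ax":0,"ay":0,"az":0,"dx":0.15,"dy":0,"dz":0,"claw":1},{"ax":0,"ay":0,"az":0,"dx":0.3,"dy":0,"dz":0,"claw":1},{"ax":0,"ay":0,"az":0,"dx":0.45,"dy":0,"dz":0,"claw":1},{"ax":0,"ay":0,"az":0,"dx":0.6,"dy":0,"dz":0,"claw":1}]' >/dev/null && s &&
python3 -m pendant '[{"ax":0,"ay":0,"az":0,"dx":0.06,"dy":0,"dz":0,"claw":1}]' >/dev/null && s &&
python3 -m pendant '[{"ax":0,"ay":0,"az":0,"dx":0.06,"dy":0,"dz":0,"claw":1}]' >/dev/null && s &&
python3 -m pendant '[{"ax":0,"ay":0,"az":0,"dx":0.06,"dy":0,"dz":0,"claw":1}]' >/dev/null && s &&
python3 -m pendant '[{"ax":0,"ay":0,"az":0,"dx":0.06,"dy":0,"dz":0,"claw":1}]' >/dev/null && s &&
python3 -m pendant '[{"ax":0,"ay":0,"az":0,"dx":0.06,"dy":0,"dz":0,"claw":1}]' >/dev/null && s &&
python3 -m pendant '[{"ax":0,"ay":0,"az":0,"dx":0.06,"dy":0,"dz":0,"claw":1}]' >/dev/null && s &&
python3 -m pendant '[{"ax":0,"ay":0,"az":0,"dx":0.06,"dy":0,"dz":0,"claw":1}]' >/dev/null && s &&
python3 -m pendant '[{"ax":0,"ay":0,"az":0,"dx":0.06,"dy":0,"dz":0,"claw":1}]' >/dev/null && s &&
python3 -m pendant '[{"ax":0,"ay":0,"az":0,"dx":0.06,"dy":0,"dz":0,"claw":1}]' >/dev/null && s &&
python3 -m pendant '[{"ax":0,"ay":0,"az":0,"dx":0.06,"dy":0,"dz":0,"claw":1}]' >/dev/null && s &&
python3 -m pendant '[{"ax":0,"ay":0,"az":0,"dx":0.06,"dy":0,"dz":0,"claw":1}]' >/dev/null && s &&
python3 -m pendant '[{"ax":0,"ay":0,"az":0,"dx":0.06,"dy":0,"dz":0,"claw":1}]' >/dev/null && s &&
python3 -m pendant '[{"ax":0,"ay":0,"az":0,"dx":0.06,"dy":0,"dz":0,"claw":1}]' >/dev/null && s &&
python3 -m pendant '[{"ax":0,"ay":0,"az":0,"dx":0.06,"dy":0,"dz":0,"claw":1}]' >/dev/null && s &&
python3 -m pendant '[{"ax":0,"ay":0,"az":0,"dx":0.06,"dy":0,"dz":0,"claw":1}]' >/dev/null && s &&
python3 -m pendant '[{"ax":0,"ay":0,"az":0,"dx":0.06,"dy":0,"dz":0,"claw":1}]' >/dev/null && s &&
python3 -m pendant '[{"ax":0,"ay":0,"az":0,"dx":0.06,"dy":0,"dz":0,"claw":1}]' >/dev/null && s; echo end $?
```

```text
y 0.0947 pull 5.3 z 0.1123
y 0.0953 pull 4.1 z 0.1123
y 0.0958 pull 4.3 z 0.1123
y 0.0964 pull 4.1 z 0.1123
y 0.0970 pull 4.3 z 0.1123
y 0.0976 pull 4.4 z 0.1123
y 0.0982 pull 4.9 z 0.1123
y 0.0988 pull 5.5 z 0.1123
y 0.0994 pull 3.9 z 0.1123
y 0.1000 pull 4.4 z 0.1123
y 0.1006 pull 4.1 z 0.1123
y 0.1012 pull 4.1 z 0.1123
y 0.1018 pull 5.1 z 0.1123
y 0.1024 pull 4.0 z 0.1123
y 0.1030 pull 4.5 z 0.1123
y 0.1036 pull 4.6 z 0.1123
y 0.1043 pull 4.6 z 0.1123
y 0.1048 pull 4.6 z 0.1123
end 0
```

```bash
s() { python3 ok.py 7.5; }
python3 -m pendant '[{"ax":0,"ay":0,"az":0,"dx":0.05,"dy":0,"dz":0,"claw":1}]' >/dev/null && s &&
python3 -m pendant '[{"ax":0,"ay":0,"az":0,"dx":0.05,"dy":0,"dz":0,"claw":1}]' >/dev/null && s &&
python3 -m pendant '[{"ax":0,"ay":0,"az":0,"dx":0.05,"dy":0,"dz":0,"claw":1}]' >/dev/null && s &&
python3 -m pendant '[{"ax":0,"ay":0,"az":0,"dx":0.05,"dy":0,"dz":0,"claw":1}]' >/dev/null && s &&
python3 -m pendant '[{"ax":0,"ay":0,"az":0,"dx":0.05,"dy":0,"dz":0,"claw":1}]' >/dev/null && s &&
python3 -m pendant '[{"ax":0,"ay":0,"az":0,"dx":0.05,"dy":0,"dz":0,"claw":1}]' >/dev/null && s &&
python3 -m pendant '[{"ax":0,"ay":0,"az":0,"dx":0.05,"dy":0,"dz":0,"claw":1}]' >/dev/null && s &&
python3 -m pendant '[{"ax":0,"ay":0,"az":0,"dx":0.05,"dy":0,"dz":0,"claw":1}]' >/dev/null && s &&
python3 -m pendant '[{"ax":0,"ay":0,"az":0,"dx":0.05,"dy":0,"dz":0,"claw":1}]' >/dev/null && s &&
python3 -m pendant '[{"ax":0,"ay":0,"az":0,"dx":0.05,"dy":0,"dz":0,"claw":1}]' >/dev/null && s &&
python3 -m pendant '[{"ax":0,"ay":0,"az":0,"dx":0.05,"dy":0,"dz":0,"claw":1}]' >/dev/null && s &&
python3 -m pendant '[{"ax":0,"ay":0,"az":0,"dx":0.05,"dy":0,"dz":0,"claw":1}]' >/dev/null && s &&
python3 -m pendant '[{"ax":0,"ay":0,"az":0,"dx":0.05,"dy":0,"dz":0,"claw":1}]' >/dev/null && s &&
python3 -m pendant '[{"ax":0,"ay":0,"az":0,"dx":0.05,"dy":0,"dz":0,"claw":1}]' >/dev/null && s &&
python3 -m pendant '[{"ax":0,"ay":0,"az":0,"dx":0.05,"dy":0,"dz":0,"claw":1}]' >/dev/null && s &&
python3 -m pendant '[{"ax":0,"ay":0,"az":0,"dx":0.05,"dy":0,"dz":0,"claw":1}]' >/dev/null && s &&
python3 -m pendant '[{"ax":0,"ay":0,"az":0,"dx":0.05,"dy":0,"dz":0,"claw":1}]' >/dev/null && s; echo end $?
```

```text
y 0.1053 pull 4.8 z 0.1123
y 0.1058 pull 4.3 z 0.1123
y 0.1063 pull 3.8 z 0.1123
y 0.1068 pull 5.2 z 0.1123
y 0.1073 pull 3.6 z 0.1123
y 0.1078 pull 4.9 z 0.1123
y 0.1083 pull 4.0 z 0.1123
y 0.1088 pull 4.2 z 0.1123
y 0.1093 pull 4.1 z 0.1123
y 0.1098 pull 5.2 z 0.1123
y 0.1103 pull 3.7 z 0.1123
y 0.1108 pull 6.9 z 0.1123
y 0.1111 pull 7.2 z 0.1123
y 0.1114 pull 12.2 z 0.1122
end 1
```

The rail is found: the pull rises to 12 N. I'll hold.

```bash
python3 -m pendant '[{"ax":0,"ay":0,"az":0,"dx":0,"dy":0,"dz":0,"claw":1},{"ax":0,"ay":0,"az":0,"dx":0,"dy":0,"dz":0,"claw":1},{"ax":0,"ay":0,"az":0,"dx":0,"dy":0,"dz":0,"claw":1},{"ax":0,"ay":0,"az":0,"dx":0,"dy":0,"dz":0,"claw":1}]'; python3 ok.py 20
python3 -m pendant '[{"ax":0,"ay":0,"az":0,"dx":0,"dy":0,"dz":0,"claw":1},{"ax":0,"ay":0,"az":0,"dx":0,"dy":0,"dz":0,"claw":1},{"ax":0,"ay":0,"az":0,"dx":0,"dy":0,"dz":0,"claw":1},{"ax":0,"ay":0,"az":0,"dx":0,"dy":0,"dz":0,"claw":1}]'; python3 ok.py 20
```

```text
time_s: 17.25
tcp_pos: [0.5292, 0.1113, 0.1122]
tcp_rot: [[0.015, 1.0, -0.0], [1.0, -0.015, -0.001], [-0.001, -0.0, -1.0]]
force: [0.0, -10.1, -2.1]
finger_gap: 0.0206
gripper_force: 97.8
y 0.1113 pull 10.1 z 0.1122
time_s: 17.75
tcp_pos: [0.5292, 0.1113, 0.1122]
tcp_rot: [[0.015, 1.0, -0.0], [1.0, -0.015, -0.001], [-0.001, -0.0, -1.0]]
force: [-0.2, -9.9, -3.0]
finger_gap: 0.0204
gripper_force: 97.8
y 0.1113 pull 9.9 z 0.1122
```

```bash
python3 -m pendant '[{"ax":0,"ay":0,"az":0,"dx":0.02,"dy":0,"dz":0,"claw":1},{"ax":0,"ay":0,"az":0,"dx":0.02,"dy":0,"dz":0,"claw":1},{"ax":0,"ay":0,"az":0,"dx":0.02,"dy":0,"dz":0,"claw":1},{"ax":0,"ay":0,"az":0,"dx":0.02,"dy":0,"dz":0,"claw":1},{"ax":0,"ay":0,"az":0,"dx":0.02,"dy":0,"dz":0,"claw":1},{"ax":0,"ay":0,"az":0,"dx":0.02,"dy":0,"dz":0,"claw":1},{"ax":0,"ay":0,"az":0,"dx":0.02,"dy":0,"dz":0,"claw":1},{"ax":0,"ay":0,"az":0,"dx":0.02,"dy":0,"dz":0,"claw":1}]'; python3 ok.py 20
python3 -m pendant '[{"ax":0,"ay":0,"az":0,"dx":-0.1,"dy":0,"dz":0,"claw":1},{"ax":0,"ay":0,"az":0,"dx":-0.2,"dy":0,"dz":0,"claw":1},{"ax":0,"ay":0,"az":0,"dx":-0.35,"dy":0,"dz":0,"claw":1},{"ax":0,"ay":0,"az":0,"dx":-0.5,"dy":0,"dz":0,"claw":1},{"ax":0,"ay":0,"az":0,"dx":-0.6,"dy":0,"dz":0,"claw":1},{"ax":0,"ay":0,"az":0,"dx":-0.6,"dy":0,"dz":0,"claw":1}]'; python3 ok.py 20
```

```text
time_s: 18.75
tcp_pos: [0.5292, 0.1114, 0.1122]
tcp_rot: [[0.015, 1.0, -0.0], [1.0, -0.015, -0.001], [-0.001, -0.0, -1.0]]
force: [0.3, -11.4, -3.4]
finger_gap: 0.0206
gripper_force: 97.8
y 0.1114 pull 11.4 z 0.1122
time_s: 19.5
tcp_pos: [0.5291, 0.106, 0.1123]
tcp_rot: [[0.015, 1.0, 0.0], [1.0, -0.015, 0.0], [0.0, 0.0, -1.0]]
force: [-0.1, 0.1, -2.2]
finger_gap: 0.0201
gripper_force: 97.9
y 0.1060 pull -0.1 z 0.1123
```

Unloaded with the pin free. Next: lift straight out and return above the rest.

```bash
python3 -m pendant '[{"ax":0,"ay":0,"az":0,"dx":0,"dy":0,"dz":-0.6,"claw":1},{"ax":0,"ay":0,"az":0,"dx":0,"dy":0,"dz":-1.6,"claw":1},{"ax":0,"ay":0,"az":0,"dx":0,"dy":0,"dz":-3.5,"claw":1},{"ax":0,"ay":0,"az":0,"dx":0,"dy":0,"dz":-6,"claw":1},{"ax":0,"ay":0,"az":0,"dx":0,"dy":0,"dz":-8.5,"claw":1},{"ax":0,"ay":0,"az":-0.1,"dx":1,"dy":0,"dz":-8.7,"claw":1},{"ax":0,"ay":0,"az":-0.26,"dx":3,"dy":-1,"dz":-8.7,"claw":1},{"ax":0,"ay":0,"az":-0.43,"dx":5,"dy":-2,"dz":-8.7,"claw":1},{"ax":0,"ay":0,"az":-0.6,"dx":7,"dy":-2.7,"dz":-8.7,"claw":1},{"ax":0,"ay":0,"az":-0.77,"dx":9,"dy":-3.4,"dz":-8.7,"claw":1},{"ax":0,"ay":0,"az":-0.94,"dx":11,"dy":-4.1,"dz":-8.7,"claw":1},{"ax":0,"ay":0,"az":-1.11,"dx":13,"dy":-4.8,"dz":-8.7,"claw":1},{"ax":0,"ay":0,"az":-1.28,"dx":15,"dy":-5.5,"dz":-8.7,"claw":1},{"ax":0,"ay":0,"az":-1.45,"dx":17,"dy":-6.2,"dz":-8.7,"claw":1},{"ax":0,"ay":0,"az":-1.62,"dx":19,"dy":-6.8,"dz":-8.7,"claw":1},{"ax":0,"ay":0,"az":-1.75,"dx":19.8,"dy":-7,"dz":-8.7,"claw":1},{"ax":0,"ay":0,"az":-1.815,"dx":20,"dy":-7.05,"dz":-8.7,"claw":1},{"ax":0,"ay":0,"az":-1.815,"dx":20,"dy":-7.05,"dz":-8.7,"claw":1},{"ax":0,"ay":0,"az":-1.815,"dx":20,"dy":-7.05,"dz":-8.7,"claw":1}]'
python3 - <<'E'
from h import *
s=env.state();print(s['tcp_pos'],s['force'],np.degrees(np.arctan2(-s['tcp_rot'][1,0],-s['tcp_rot'][0,0])))
print((s['tcp_rot'].T@(np.array([.46161,.30728,.0694])-s['tcp_pos'])*100).round(2))
t=env.get_image("top")[:,:,::-1];v=env.get_image("side")[:,:,::-1];cv2.imwrite("pics/top5.png",t);cv2.imwrite("pics/side5.png",v)
w=env.get_image("wrist")[:,:,::-1]
o=np.hstack([cv2.resize(t[125:250,310:450],(448,400)),v[140:400,150:500][:, :].copy()[:400] if 0 else cv2.resize(v[180:400,180:380],(352,400))])
cv2.imwrite("pics/crop5.png",o)
E
```

```text
time_s: 21.88
tcp_pos: [0.4617, 0.3069, 0.1996]
tcp_rot: [[-0.974, -0.226, 0.0], [-0.226, 0.974, 0.0], [-0.0, 0.0, -1.0]]
force: [-0.4, -0.3, -2.9]
finger_gap: 0.0206
gripper_force: 98.1
[0.4616715  0.30691446 0.1996382 ] [-0.37783866 -0.34210855 -2.90503002] 13.032960624727163
[ 0.    0.04 13.02]
```

View pics/crop5.png

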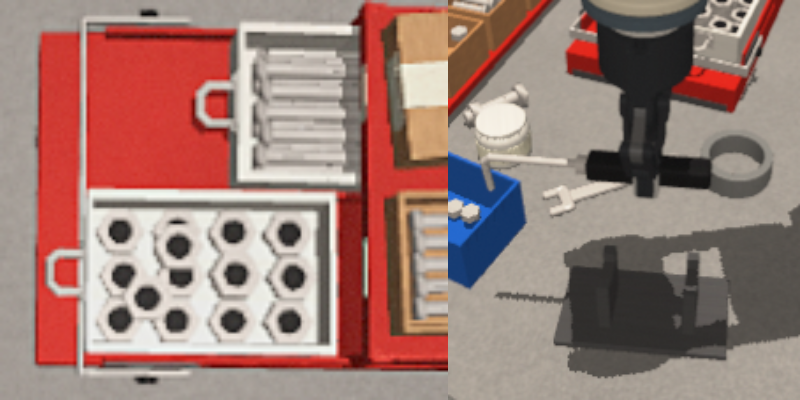

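The tray is up against the rail at crop col ~85, with its eye hanging out at (65,272). The other tray is unmoved, and the hook is level above the rest. Time to lower it.

```bash
python3 -m pendant '[{"ax":0,"ay":0,"az":0,"dx":0,"dy":0.04,"dz":2,"claw":1},{"ax":0,"ay":0,"az":0,"dx":0,"dy":0.04,"dz":5,"claw":1},{"ax":0,"ay":0,"az":0,"dx":0,"dy":0.04,"dz":8,"claw":1},{"ax":0,"ay":0,"az":0,"dx":0,"dy":0.04,"dz":10.5,"claw":1},{"ax":0,"ay":0,"az":0,"dx":0,"dy":0.04,"dz":12,"claw":1},{"ax":0,"ay":0,"az":0,"dx":0,"dy":0.04,"dz":12.6,"claw":1},{"ax":0,"ay":0,"az":0,"dx":0,"dy":0.04,"dz":12.8,"claw":1},{"ax":0,"ay":0,"az":0,"dx":0,"dy":0.04,"dz":12.85,"claw":1},{"ax":0,"ay":0,"az":0,"dx":0,"dy":0.04,"dz":12.9,"claw":1},{"ax":0,"ay":0,"az":0,"dx":0,"dy":0.04,"dz":12.9,"claw":1}]'
python3 -m pendant '[{"ax":0,"ay":0,"az":0,"dx":0,"dy":0,"dz":0.1,"claw":1},{"ax":0,"ay":0,"az":0,"dx":0,"dy":0,"dz":0.1,"claw":1}]'
```

```text
time_s: 23.28
tcp_pos: [0.4617, 0.3075, 0.0706]
tcp_rot: [[-0.974, -0.227, 0.001], [-0.227, 0.974, 0.0], [-0.001, 0.0, -1.0]]
force: [-0.6, 0.2, -1.5]
finger_gap: 0.0205
gripper_force: 98.1
time_s: 23.52
tcp_pos: [0.4617, 0.3075, 0.0695]
tcp_rot: [[-0.974, -0.227, 0.0], [-0.227, 0.974, 0.0], [-0.0, 0.0, -1.0]]
force: [-0.2, -0.2, 3.1]
finger_gap: 0.0206
gripper_force: 98.7
```

```bash
python3 -m pendant '[{"ax":0,"ay":0,"az":0,"dx":0,"dy":0,"dz":0,"claw":0.4},{"ax":0,"ay":0,"az":0,"dx":0,"dy":0,"dz":0,"claw":0.2},{"ax":0,"ay":0,"az":0,"dx":0,"dy":0,"dz":0,"claw":-0.2},{"ax":0,"ay":0,"az":0,"dx":0,"dy":0,"dz":0,"claw":-0.6},{"ax":0,"ay":0,"az":0,"dx":0,"dy":0,"dz":0,"claw":-1},{"ax":0,"ay":0,"az":0,"dx":0,"dy":0,"dz":0,"claw":-1},{"ax":0,"ay":0,"az":0,"dx":0,"dy":0,"dz":0,"claw":-1}]'
python3 -m pendant '[{"ax":0,"ay":0,"az":0,"dx":0,"dy":0,"dz":-1.5,"claw":-1},{"ax":0,"ay":0,"az":0,"dx":0,"dy":0,"dz":-4,"claw":-1},{"ax":0,"ay":0,"az":0,"dx":0,"dy":0,"dz":-9,"claw":-1},{"ax":0,"ay":0,"az":0,"dx":0,"dy":0,"dz":-14,"claw":-1},{"ax":0,"ay":0,"az":0,"dx":-5,"dy":0,"dz":-19,"claw":-1},{"ax":0,"ay":0,"az":0,"dx":-9,"dy":-0.7,"dz":-21,"claw":-1},{"ax":0,"ay":0,"az":0,"dx":-9,"dy":-0.7,"dz":-21.1,"claw":-1},{"ax":0,"ay":0,"az":0,"dx":-9,"dy":-0.7,"dz":-21.1,"claw":-1},{"ax":0,"ay":0,"az":0,"dx":-9,"dy":-0.7,"dz":-21.1,"claw":-1}]'
python3 - <<'E'
from h import *
w=env.get_image("wrist")[:,:,::-1];v=env.get_image("side")[:,:,::-1];t=env.get_image("top")[:,:,::-1]
b=cv2.imread("pics/side0.png");w0=cv2.imread("pics/w3.png")
r=lambda i:i[300:380,190:350]
print("hook diff side",cv2.absdiff(r(b),r(v)).mean(),"wrist",cv2.absdiff(w[0:235,280:390],w0[0:235,280:390]).mean())
cv2.imwrite("pics/fin.png",np.vstack([np.hstack([cv2.resize(w[0:240,200:440],(400,300)),cv2.resize(w0[0:240,200:440],(400,300))]),np.hstack([cv2.resize(v[120:400,180:460],(400,300)),cv2.resize(t[110:290,150:490],(400,300))])]))
E
```

```text
time_s: 24.4
tcp_pos: [0.4616, 0.3074, 0.0693]
tcp_rot: [[-0.974, -0.227, 0.0], [-0.227, 0.974, 0.0], [-0.0, 0.0, -1.0]]
force: [-0.0, 1.0, 0.2]
finger_gap: 0.0853
gripper_force: 0.0
time_s: 25.52
tcp_pos: [0.5496, 0.3209, 0.2799]
tcp_rot: [[-0.974, -0.228, -0.002], [-0.228, 0.974, -0.001], [0.002, -0.0, -1.0]]
force: [0.2, 0.4, -0.3]
finger_gap: 0.0852
gripper_force: 0.0
hook diff side 33.189375 wrist 5.114352030947775
```

View pics/fin.png

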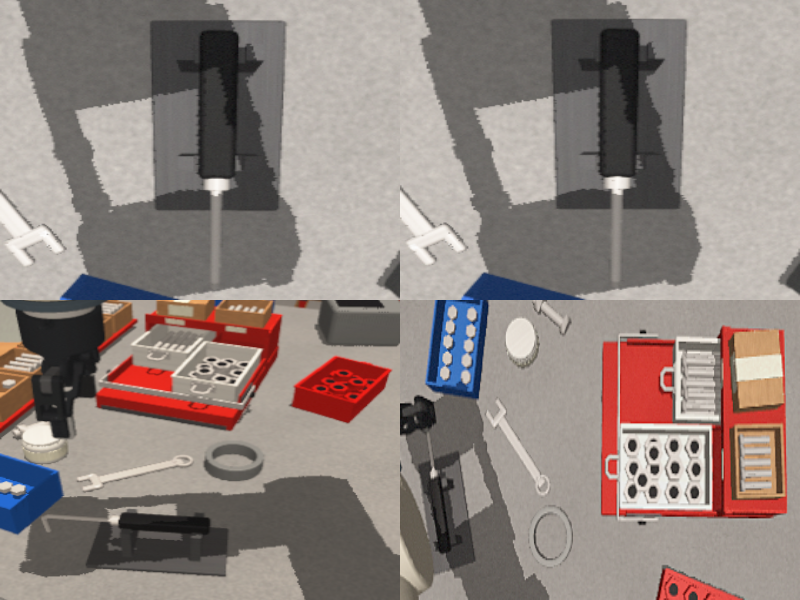

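The hook lies in its rest as before (handle at (218,105) now, the same relative spot in the earlier picture). The tray is flat against the rail, and everything else is in place.

```bash
python3 -c "
from rig import env
print(env.sign_off())"
```

```text
the job is handed in; nothing more can be done
None
```

The nut tray is up against the front rail, where I held it for about 2 s at 10–11 N (highest reading 12 N). The hook is back in its rest, the last pictures show everything else where it was, and the job was handed in at about 26 s.

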